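# Set the bag sealer's dial to its long mark and start it

### The job

The bag sealer on the comic-shop counter is set too low for the next batch: using only the fingertips, turn its knurled dial clockwise until it clicks in with the pointer at the long mark, then press the larger round button fully down to start it and let it come back up. Touch only; pinch or pick up nothing, do not press the smaller button, and leave the other things on the counter where they are.

Things in the scene. Friction and masses are not known exactly. Their poses are not given: they have to be found in the camera images.
- sealer: Bag sealer, fixed: grey housing 170 (x) x 360 (y) x 55 mm high; steel jaw bar along its back (35 mm wide, 30 mm above the housing, centred at x +62). Origin: centre of the underside, on the counter; x to the back, y to the left seen from the front, z up. Dial axis at x -25, y -85 mm; large button at x -30, y +25; small one at x -30, y +85; a tape roll lies on top near y +144.
- dial (a joint): Turn of the dial (rad), growing CLOCKWISE seen from above; at 0 the pointer looks to the sealer's +x. Detents with marks at -1.047, -0.524, 0, 0.524 (the long mark) and 1.047; between them it springs to the nearer one (halfway: 0.26, 0.79). Starts one or two clicks short of the long mark. About 0.03 N m moves it over a click. Stops at +-1.3.
- dial_top (a point): Centre of the dial's flat top, on its axis, 77 mm above the counter; x axis along the pointer. Dial: black knurled disc, 72 mm across, 20 mm high, rubbery (friction about 0.9), rigid under a downward press. 8 to 20 N by a shut fingertip on the top, 24 mm from the axis, moved round an arc, drags it along. White pointer line 5 mm wide, 8 to 34 mm out.
- pointer_tip (a point): Outer end of the white pointer line on the dial's top face, 34 mm from the axis.
- long_mark (a point): Middle of the long mark: black line 22 mm long, 4 mm wide, pointing to the dial axis, 49.5 mm from it, 74 mm above the counter. It lies on a half-round grey guard (38 to 47 mm from the axis, top 3 mm below the dial's top) that hugs the dial's back and sides, 100 degrees either side of the sealer's +x, so the dial cannot be pinched; the front (-x) rim is open. The four other marks are 8 mm long.
- start_top (a point): Centre of the top of the larger round button (the start button), 36 mm across, black, 77 mm above the counter when up, in a grey collar 52 mm across whose top is 10 mm below the button's top.
- start (a joint): Travel of the larger button: 0 up, 0.006 m fully down (about 5 N; a rigid stop below); it springs back up.
- clear_top (a point): Centre of the top of the smaller round button, 18 mm across, 77 mm above the counter; must not be pressed.
- clear (a joint): Travel of the smaller button: 0 up, 0.006 m down.
- tape_roll: Clear tape roll lying flat on the left end of the sealer's housing, 54 mm across, 19 mm high; origin: centre of the underside.
- phone: Black cordless phone lying just in front of the sealer before the dial, 155 x 48 x 26 mm, long along its x; origin: centre of the underside.
- marker: White marker pen with a black cap lying in front of the sealer's left half, 137 mm long along its x, 16 mm thick; origin: on the underside.
- tape_tray: Blue open tape tray, 75 x 150 x 50 mm, on the right of the counter; origin: centre of the underside.
- pen_cup: Dark round pen cup, 76 mm across, 95 mm high, pens to 145 mm, on the left of the counter; origin: centre of the underside.
- tin: Plain round tin, 66 mm across, 50 mm high, on the left of the counter; origin: centre of the underside.

How it is judged:
By the outcome, as a careful person would: the job done as asked, in the order asked, and still so for the second after the job is handed in, with the robot touching nothing.
It also fails if it takes over 51 s, if anything falls off the work surface, if the arm or the gripper's body presses on something with over 40 N, if the wrist force passes 120 N, or if a joint passes its speed limit or range.

### The arm

A 7-joint arm with a two-finger parallel gripper is mounted at the origin on the work surface. World frame = base frame: x ahead of the robot, y to its left, z up, the work surface at z = 0. Lengths are in m, angles in rad, forces in N, time in s.
With the tool pointing down it reaches from about 0.4 to 0.875 m from the base axis. Payload 6.5 kg.
Tool frame: the origin (TCP) lies at the very end of the fingers, on their centre line; the grasp point (between the pads) lies 19 mm behind it (ctrl.grip_point_offset is the distance from the TCP to the grasp point, in m); y points along the fingers, x is the direction in which the jaws open and shut, and the axes are right-handed (so a half turn about y gives the same grasp; the last joint's range is limited). The gripper opens to 85 mm and grips with 20 to 120 N. Pads are 22 mm wide; open, the fingers measure 114 mm over their backs; the gripper's body (76 mm by 85 mm) begins 54 mm behind the grasp point. The pads swing forward as they close: fully open they stand 13 mm farther back than shut.
Start: joints at [1.07, 0.536, -0.004, 1.538, 0.003, 1.067, -0.071], TCP at [0.274, -0.59, 0.231] pointing down, gripper open.
Joint ranges: [-2.7, 2.7], [-0.37, 2.16], [-1.27, 1.26], [0.24, 2.4], [-1.31, 4.45], [0.19, 1.91], [-2.76, 2.76]. Speed limits (rad/s): [2.39, 2.39, 3.14, 3.14, 3.14, 3.14, 3.14].

### API

Orientations are given as a unit quaternion [w, x, y, z].
In Python, from bench import ctrl gives the robot as it stands.
- The arm moves only by the shell command python3 -m crank 'ROWS'. ROWS is JSON, one flat list of numbers, 7 for each row, row after row: the turn, a rotation vector about the tool's x, y, z in degrees, then the shift along the tool's x, y, z in cm, then the finger opening in cm, from 0 to 8.54. A call has 1 to 8 rows; each row is the pose to reach, as a shift and turn from the pose commanded when the call began, along the tool's axes at that moment; what a row does not reach only later rows make up. A row lasts 1/12 s, in which the tool goes at most 41.7 mm and 7.16 degrees, less where a joint would pass 70% of its speed; a pose out of reach is approached as far as the arm can. A call with a gripper value outside its range is refused whole. The fingers move at their own pace and stop on an object; the grip force is fixed at half the most. Time passes only in rows, so rows that repeat a pose let the fingers close. It gives the time, the measured TCP pose, the force and the opening at its end, in the units of the state.
- ctrl.sense(): the state, without advancing time (a new reading comes with each control period).
- ctrl.grab_frame(name): name is "scene" or "top" or "wrist"; returns the picture (400x640x3 uint8, red, green, blue); there is no depth.
- ctrl.camera_params(name): a dict with "mtx" (3x3 intrinsics, pixels), "D" ([k1, k2, p1, p2, k3] as OpenCV has them; the pictures are not rectified), "world_to_cam" (4x4, takes a point from world to camera coordinates). Camera axes: x right, y up, looking along -z (the intrinsics and any distortion apply to the point x, -y, -z); pixel columns grow to the right and rows downward; lengths in m; the calibration is good to about 2 mm. A picture is of the moment at which its call begins: read the wrist's pose just before it. camera_params takes no time and is no camera call; for the wrist camera it gives the pose at the moment of the call.
- ctrl.finish_job(): hands the job in, once; it reports no verdict.
Trained networks look in the newest picture that a camera, given by its name, has taken for a name from the list of things; names that differ only in an ending like _2 or _b are one class to them, and where a whole thing is asked for, a point or a joint stands for the part that bears it (a point fixed in the world has none). Each returns a list of dicts, best first, with "p" (0 to 1); they miss things now and then, are a little off and sometimes report something else, mostly with a low value. They report only what shows in the picture. A call takes as long as a camera call.
- ctrl.spot_in(query, camera): "at" ([column, row] as shares, 0 to 1, of the picture: columns of its width, rows of its height, amid what is visible of it).
- ctrl.pinpoint(query, camera): "at" ([column, row] as shares, 0 to 1, of the picture: columns of its width, rows of its height: a listed point, or the origin of a listed thing).
The state is a dict: "time": time; "q": joint angles; "qvel": joint speeds; "joint_efforts": joint torques, N m; "ee_pos": TCP position; "orientation": TCP orientation; "ft_force": force on the tool from outside, world axes, zero at the start; "moment": the same for the moment, N m; "finger_gap": finger opening in m.
Only numpy, scipy, OpenCV 4.12 (cv2) and the standard library are available. Lean on these libraries where they do the work, as an engineer would, in place of code of your own. Each camera call takes 0.05 s, during which the arm holds its last target. There are 200 camera calls.

## Working session

There is one attempt and no reset: what is moved stays moved. The work goes in short steps, Python scripts to look and compute and a shell command to move; the robot and the scene stay as the last step left them, time stands still between calls to the robot, and variables do not carry over. Pictures are saved under pics/ and viewed, about 8 in all and at most 12, crops included, and the job is handed in when it is done.

```bash
mkdir -p pics; ls
cat > h.py <<'E'
import numpy as np, cv2
from bench import ctrl
from scipy.spatial.transform import Rotation as R
def ray(cam,at,z,P=None):
    P=P or ctrl.camera_params(cam); M=np.array(P["mtx"]);D=np.array(P["D"]);T=np.array(P["world_to_cam"])
    px=np.array([[at[0]*640,at[1]*400]],float)
    u=cv2.undistortPoints(px[None],M,D)[0,0]
    d=T[:3,:3].T@np.array([u[0],-u[1],-1]); c=-T[:3,:3].T@T[:3,3]
    return c+d*(z-c[2])/d[2]
def grab(cam,name=None):
    P=ctrl.camera_params(cam); im=ctrl.grab_frame(cam)
    if name: cv2.imwrite("pics/"+name,im[:,:,::-1])
    return im,P
def tool():
    s=ctrl.sense(); q=s["orientation"]; return np.array(s["ee_pos"]),R.from_quat([q[1],q[2],q[3],q[0]]).as_matrix(),s
def delta(p):  # world target -> tool shift cm
    e,Rm,s=tool(); return np.round(Rm.T@(np.array(p)-e)*100,2)
E
python3 - <<'E'
from h import *
e,Rm,s=tool(); print(s["time"],e,Rm.round(3),s["finger_gap"])
Z=dict(dial_top=.077,pointer_tip=.077,long_mark=.074,start_top=.077,clear_top=.077,sealer=0,tape_roll=.055,phone=0,marker=0)
for cam in ["top","scene"]:
    im,P=grab(cam,cam+"1.png")
    for k,z in Z.items():
        r=ctrl.pinpoint(k,cam)[:2]
        for a in r: print(cam,k,round(a["p"],2),(np.array(a["at"])*[640,400]).round(1),ray(cam,a["at"],z,P).round(4))
print(ctrl.sense()["time"])
E
```

```text
pics
0.0 [ 0.27353435 -0.58896354  0.23042037] [[ 0.421 -0.001  0.907]
 [-0.907  0.002  0.421]
 [-0.002 -1.    -0.   ]] 0.0853087197541463
top dial_top 0.7 [354.6 193.2] [ 0.5426 -0.0943  0.077 ]
top dial_top 0.59 [211.4 224.6] [0.4255 0.3981 0.077 ]
top long_mark 0.84 [362.7 178.8] [ 0.5935 -0.1219  0.074 ]
top start_top 0.69 [352.  192.3] [ 0.5455 -0.0852  0.077 ]
top start_top 0.54 [325.1 200. ] [0.5174 0.0069 0.077 ]
top clear_top 0.59 [456.7 188.3] [ 0.5655 -0.4468  0.077 ]
top clear_top 0.56 [307.6 196.2] [0.5295 0.0675 0.077 ]
top sealer 0.65 [332.6 185.8] [ 0.5764 -0.0191  0.    ]
top tape_roll 0.42 [290.2 197.7] [0.5253 0.1298 0.055 ]
top phone 0.87 [354.7 223.1] [ 0.4414 -0.1014  0.    ]
top marker 0.45 [313.  230.9] [0.4103 0.0494 0.    ]
scene dial_top 0.59 [296.8 174.4] [ 0.5317 -0.0989  0.077 ]
scene pointer_tip 0.91 [286.1 186.2] [ 0.5805 -0.0664  0.077 ]
scene long_mark 0.58 [276.5 175.6] [ 0.5845 -0.1259  0.074 ]
scene start_top 0.47 [317.3 196.1] [0.5227 0.012  0.077 ]
scene clear_top 0.59 [329.2 209.2] [0.519 0.072 0.077]
scene sealer 0.8 [303.9 214.3] [ 0.5548 -0.0125  0.    ]
scene tape_roll 0.83 [338.6 233.7] [0.53   0.1411 0.055 ]
scene phone 0.56 [319.8 182.1] [ 0.4476 -0.1161  0.    ]
scene marker 0.72 [358.  209.4] [0.4076 0.0451 0.    ]
1.0
```

View pics/top1.png

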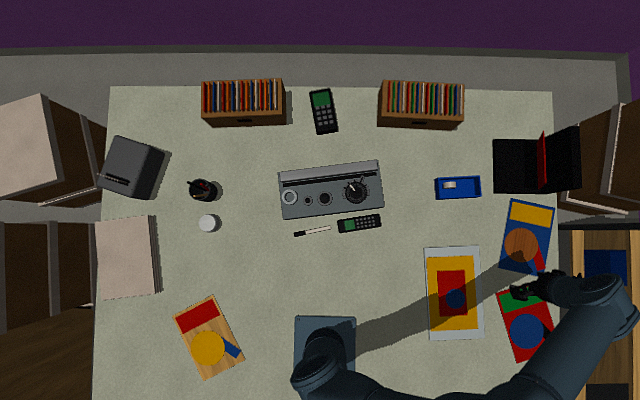

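```bash
python3 -m crank '[0,-55,0,-37.5,-2,42.4,0, 0,-55,0,-37.5,-2,42.4,0, 0,-55,0,-37.5,-2,42.4,0, 0,-55,0,-37.5,-2,42.4,0, 0,-55,0,-37.5,-2,42.4,0, 0,-55,0,-37.5,-2,42.4,0, 0,-55,0,-37.5,-2,42.4,0, 0,-55,0,-37.5,-2,42.4,0]'; python3 -c "
from h import *
e,Rm,s=tool();print(e,Rm.round(3),s['q'],delta([.5,-.07,.25]))"
```

```text
time: 1.67
ee_pos: [0.4076, -0.2825, 0.2435]
orientation: [-0.704, 0.705, -0.06, 0.06]
ft_force: [1.5, -0.6, -0.1]
finger_gap: 0.0002
[ 0.40757336 -0.28249566  0.24346634] [[ 0.986  0.     0.169]
 [-0.169 -0.001  0.986]
 [ 0.001 -1.    -0.001]] [ 0.7938368   0.27928807 -0.3303886   1.91060288  0.1092608   0.96812887
  0.243325  ] [ 5.51 -0.66 22.51]
```

View pics/scene1.png

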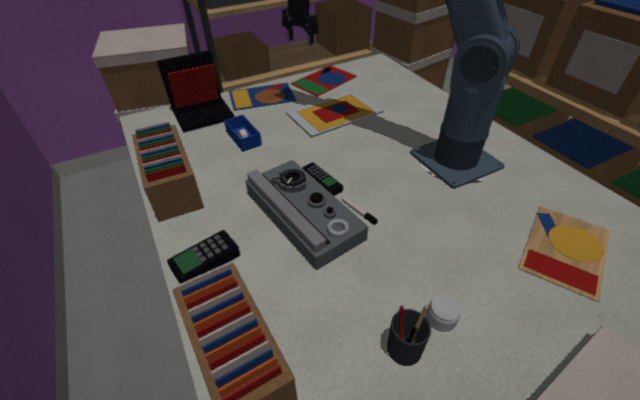

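The scene view shows the sealer mid-picture, with the dial near (291,180), the start button near (317,197), the small button near (329,210) and the tape roll near (338,228).

```bash
python3 -m crank '[0,0,0,5.5,-0.7,22.5,0, 0,0,0,5.5,-0.7,22.5,0, 0,0,0,5.5,-0.7,22.5,0, 0,0,0,5.5,-0.7,22.5,0, 0,0,0,5.5,-0.7,22.5,0, 0,0,0,5.5,-0.7,22.5,0, 0,0,0,5.5,-0.7,22.5,0]'
python3 - <<'E'
from h import *
e,Rm,s=tool(); print(e,Rm.round(3))
Z=dict(dial_top=.077,pointer_tip=.077,long_mark=.074,start_top=.077,clear_top=.077)
im,P=grab("wrist","w1.png"); T=np.array(P["world_to_cam"]); print("cam",-T[:3,:3].T@T[:3,3], "look",-T[2,:3])
for k,z in Z.items():
    for a in ctrl.pinpoint(k,"wrist")[:2]: print(k,round(a["p"],2),(np.array(a["at"])*[640,400]).round(1),ray("wrist",a["at"],z,P).round(4))
E
```

```text
time: 2.25
ee_pos: [0.5029, -0.0657, 0.2508]
orientation: [0.706, -0.704, 0.058, -0.06]
ft_force: [-1.4, -0.6, 0.6]
finger_gap: -0.0001
[ 0.5028764  -0.0657043   0.25081769] [[ 0.986  0.003  0.166]
 [-0.166  0.003  0.986]
 [ 0.002 -1.     0.003]]
cam [0.51659518 0.01542497 0.39295123] look [-0.05184115 -0.31796513 -0.94668404]
dial_top 0.76 [368.6 205.5] [ 0.5462 -0.1011  0.077 ]
pointer_tip 0.75 [397.2 174.9] [ 0.576  -0.0757  0.077 ]
long_mark 0.59 [418.3 213.6] [ 0.5932 -0.1185  0.074 ]
start_top 0.95 [329.9  88.7] [0.5265 0.0097 0.077 ]
start_top 0.5 [397.3 177.7] [ 0.5759 -0.0784  0.077 ]
clear_top 0.94 [304.2  17.8] [0.5146 0.0681 0.077 ]
```

View pics/w1.png

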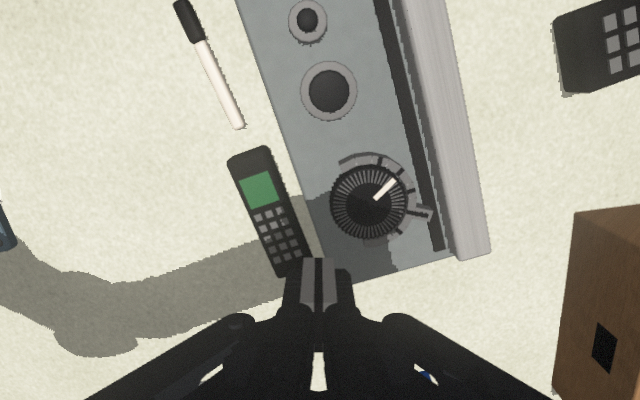

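The wrist view shows the dial centred at (369,204), its pointer tip at about (395,180), the long mark at (422,213), the start button at (329,91) and the small button at (307,19). The sealer's yaw comes out near +9.6° and the dial near -0.53, two clicks short. I'll approach the dial's top at 24 mm from its axis, on the front-right side.

```bash
python3 -m crank '[0,0,0,3.1,8,-4.2,0, 0,0,0,3.1,16,-4.2,0, 0,0,0,3.1,16,-4.2,0, 0,0,0,3.1,16,-4.2,0, 0,0,0,3.1,16,-4.2,0, 0,0,0,3.1,16,-4.2,0, 0,0,0,3.1,16,-4.2,0]'
python3 - <<'E'
from h import *
e,Rm,s=tool(); print(e,Rm.round(3),delta([.5262,-.1125,.077]))
grab("wrist","w2.png")
E
```

```text
time: 3.13
ee_pos: [0.5246, -0.1193, 0.0916]
orientation: [0.704, -0.704, 0.062, -0.063]
ft_force: [0.9, -0.1, 0.6]
finger_gap: -0.0
[ 0.52459291 -0.11925789  0.09158574] [[ 0.984  0.001  0.176]
 [-0.176 -0.     0.984]
 [ 0.001 -1.     0.   ]] [0.04 1.46 0.69]
```

View pics/w2.png

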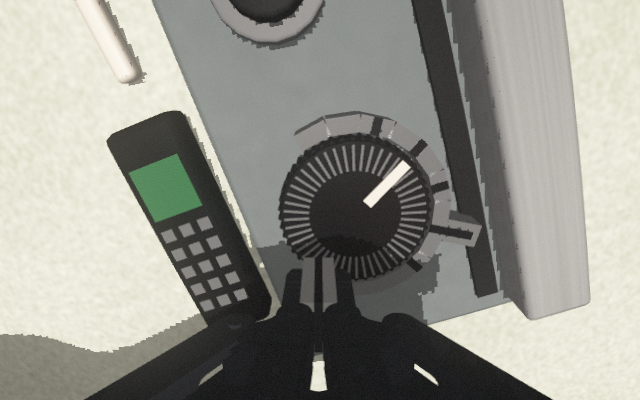

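The close view shows the dial disc centred at about (356,208), the pointer from (367,205) to (408,163) and the long mark around (460,231). The fingertips are over the dial's right-front edge.

```bash
python3 - <<'E'
from h import *
P=ctrl.camera_params("wrist")
for n,p,z in [("dialc",(356,208),.077),("tip",(407,163),.077),("inner",(368,206),.077),("lm",(460,231),.074)]: print(n,ray("wrist",[p[0]/640,p[1]/400],z,P).round(4))
E
python3 -m crank '[0,0,0,0,1.0,0.7,0, 0,0,0,0,1.0,0.7,0, 0,0,0,0,1.0,0.7,0]'
```

```text
dialc [ 0.5481 -0.0965  0.077 ]
tip [ 0.5741 -0.079   0.077 ]
inner [ 0.5538 -0.0965  0.077 ]
lm [ 0.5978 -0.119   0.074 ]
time: 3.43
ee_pos: [0.5255, -0.1112, 0.0809]
orientation: [0.704, -0.704, 0.061, -0.062]
ft_force: [-0.2, -0.3, 0.0]
finger_gap: -0.0002
```

```bash
python3 -m crank '[0,0,0,0,0.4,0,0, 0,0,0,0,0.5,0,0, 0,0,0,0,0.5,0,0]'; python3 -m crank '[0,0,0,0,0.1,0,0, 0,0,0,0,0.1,0,0]'
```

```text
time: 3.68
ee_pos: [0.5261, -0.1123, 0.0768]
orientation: [-0.704, 0.705, -0.061, 0.063]
ft_force: [-4.3, 0.5, 16.1]
finger_gap: 0.0001
time: 3.85
ee_pos: [0.5261, -0.1125, 0.0766]
orientation: [-0.704, 0.705, -0.061, 0.063]
ft_force: [-6.8, 0.6, 25.4]
finger_gap: 0.0002
```

```bash
python3 -m crank '[0,0,0,0,-0.1,0,0, 0,7,0,-0.19,-0.1,0.24,0, 0,14,0,-0.34,-0.1,0.51,0, 0,21,0,-0.46,-0.1,0.79,0, 0,28,0,-0.55,-0.1,1.08,0, 0,28,0,-0.55,-0.1,1.08,0]'
python3 - <<'E'
from h import *
print(tool()[1].round(3)); grab("wrist","w3.png")
E
```

```text
time: 4.35
ee_pos: [0.5225, -0.1007, 0.0768]
orientation: [-0.667, 0.668, -0.232, 0.234]
ft_force: [-4.3, -0.5, 15.9]
finger_gap: -0.0002
[[ 0.783  0.002  0.622]
 [-0.622 -0.001  0.783]
 [ 0.002 -1.     0.   ]]
```

View pics/w3.png

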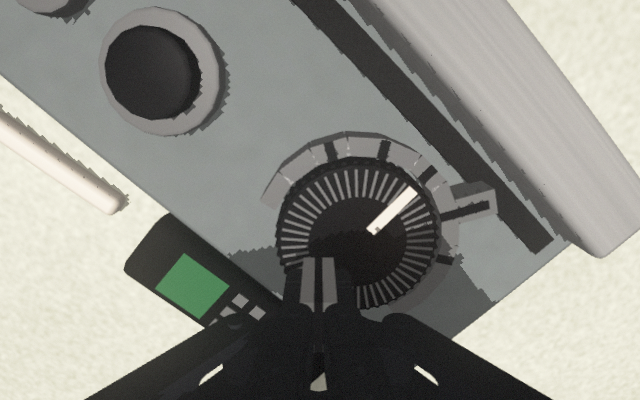

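After 28° the pointer tip (415,188) stands at the mark for 0 near (425,173), so the dial follows the fingertip. The long mark is at (475,207). I'll continue the arc.

```bash
python3 -m crank '[0,7,0,-0.19,0,0.24,0, 0,14,0,-0.34,0,0.51,0, 0,21,0,-0.46,0,0.79,0, 0,28,0,-0.55,0,1.08,0, 0,34,0,-0.59,0,1.34,0, 0,34,0,-0.59,0,1.34,0]';  python3 -m crank '[0,0,0,0,-0.5,0,0, 0,0,0,0,-2,0,0, 0,0,0,0,-5,0,0, 0,0,0,0,-5,0,0]';python3 - <<'E'
from h import *
print(tool()[1].round(3)); im,P=grab("wrist","w4.png")
Z=dict(dial_top=.077,pointer_tip=.077,long_mark=.074,start_top=.077,clear_top=.077)
for k,z in Z.items():
    for a in ctrl.pinpoint(k,"wrist")[:2]: print(k,round(a["p"],2),(np.array(a["at"])*[640,400]).round(1),ray("wrist",a["at"],z,P).round(4))
E
```

```text
time: 4.9
ee_pos: [0.5259, -0.0867, 0.0768]
orientation: [-0.571, 0.571, -0.417, 0.418]
ft_force: [-4.7, -1.0, 16.8]
finger_gap: 0.0001
time: 5.23
ee_pos: [0.5282, -0.0868, 0.1293]
orientation: [0.573, -0.571, 0.414, -0.418]
ft_force: [1.4, -0.1, -0.1]
finger_gap: -0.0001
[[ 0.308  0.007  0.952]
 [-0.952 -0.001  0.308]
 [ 0.003 -1.     0.006]]
dial_top 0.95 [348.3 211.6] [ 0.5453 -0.1014  0.077 ]
pointer_tip 0.68 [387.7 167.9] [ 0.5769 -0.1138  0.077 ]
long_mark 0.57 [405.1 142.4] [ 0.5932 -0.1186  0.074 ]
start_top 0.82 [160.6 186.7] [0.5264 0.007  0.077 ]
clear_top 0.7 [ 55.4 173.4] [0.5153 0.0683 0.077 ]
clear_top 0.7 [401.6 144.2] [ 0.5918 -0.1163  0.077 ]
```

View pics/w4.png

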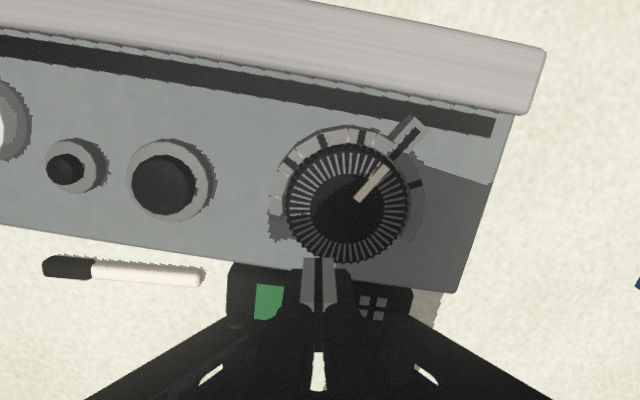

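The pointer (tip at about (385,167)) now lines up with the long mark, around (405,143). The start button is at (163,184) and the small button at (65,169). I'll move above the start button.

```bash
python3 -m crank '[0,0,0,-4,0,1.2,0, 0,0,0,-9.1,0,2.8,0, 0,0,0,-9.1,2,2.8,0, 0,0,0,-9.1,4.2,2.8,0, 0,0,0,-9.1,4.2,2.8,0, 0,0,0,-9.1,4.2,2.8,0]'; python3 -c "
from h import *
print(delta([.5262,.008,.077]),tool()[0]); grab('wrist','w5.png')"
```

```text
time: 6.03
ee_pos: [0.5224, 0.0083, 0.0819]
orientation: [-0.571, 0.573, -0.417, 0.415]
ft_force: [-0.2, 0.0, 0.2]
finger_gap: -0.0001
[0.15 0.49 0.36] [0.52238787 0.00829758 0.08186971]
```

View pics/w5.png

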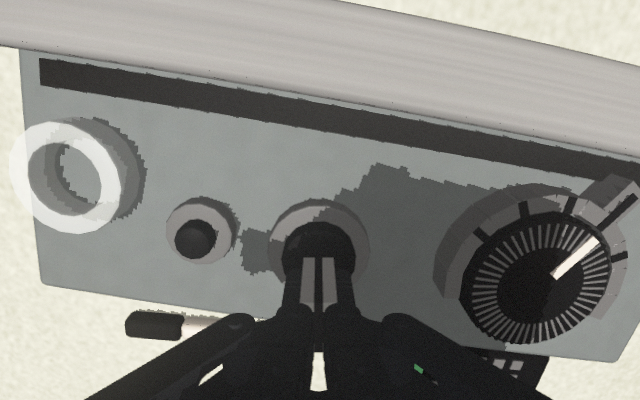

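The fingertips (318,265) are just over the start button (320,255), a little to the front. The small button is clear of them at (198,238). I'll shift 4 mm back and press.

```bash
python3 -m crank '[0,0,0,0.1,0,0.4,0, 0,0,0,0.1,0.5,0.4,0, 0,0,0,0.1,0.9,0.4,0, 0,0,0,0.1,1.1,0.4,0, 0,0,0,0.1,1.1,0.4,0]'
```

```text
time: 6.5
ee_pos: [0.5292, 0.0085, 0.0724]
orientation: [0.572, -0.571, 0.416, -0.417]
ft_force: [1.9, -1.4, 4.2]
finger_gap: -0.0
```

```bash
python3 -m crank '[0,0,0,0,0.1,0,0, 0,0,0,0,0.2,0,0, 0,0,0,0,0.2,0,0]';python3 -m crank '[0,0,0,0,0.1,0,0, 0,0,0,0,0.1,0,0]'
```

```text
time: 6.75
ee_pos: [0.5292, 0.0086, 0.0711]
orientation: [0.572, -0.571, 0.415, -0.417]
ft_force: [1.4, -2.0, 9.5]
finger_gap: 0.0
time: 6.92
ee_pos: [0.5292, 0.0085, 0.0708]
orientation: [0.572, -0.571, 0.415, -0.417]
ft_force: [-0.7, -1.5, 17.7]
finger_gap: 0.0003
```

The button is on its rigid stop: z 0.071, 18 N, and the force climbs at the hard-contact rate. I'll lift off and check.

```bash
python3 -m crank '[0,0,0,0,-1,0,0, 0,0,0,0,-4,0,0, 0,0,0,0,-8,0,0, 0,0,0,0,-10,0,0, 0,0,0,0,-10,-4,0, 0,0,0,0,-10,-4,0, 0,0,0,0,-10,-4,0]'; python3 -c "
from h import *
print(tool()[0]); im,P=grab('wrist','w6.png')
for k,z in dict(dial_top=.077,pointer_tip=.077,long_mark=.074,start_top=.077,clear_top=.077,tape_roll=.055).items():
    for a in ctrl.pinpoint(k,'wrist')[:1]: print(k,round(a['p'],2),ray('wrist',a['at'],z,P).round(4))
grab('top','t2.png')
for k in ['phone','marker']:
    for a in ctrl.pinpoint(k,'top')[:1]: print(k,round(a['p'],2),ray('top',a['at'],0).round(4))
"
```

```text
time: 7.5
ee_pos: [0.4865, -0.0039, 0.1684]
orientation: [-0.571, 0.573, -0.417, 0.415]
ft_force: [0.6, -0.2, 0.6]
finger_gap: -0.0
[ 0.48646338 -0.00387872  0.16843547]
dial_top 0.96 [ 0.5464 -0.1004  0.077 ]
pointer_tip 0.97 [ 0.5791 -0.1138  0.077 ]
long_mark 0.57 [ 0.5919 -0.1178  0.074 ]
start_top 0.81 [0.5249 0.0073 0.077 ]
clear_top 0.6 [0.5154 0.0683 0.077 ]
tape_roll 0.76 [0.5272 0.1312 0.055 ]
phone 0.54 [ 0.4476 -0.1211  0.    ]
marker 0.54 [0.4136 0.0532 0.    ]
```

View pics/w6.png

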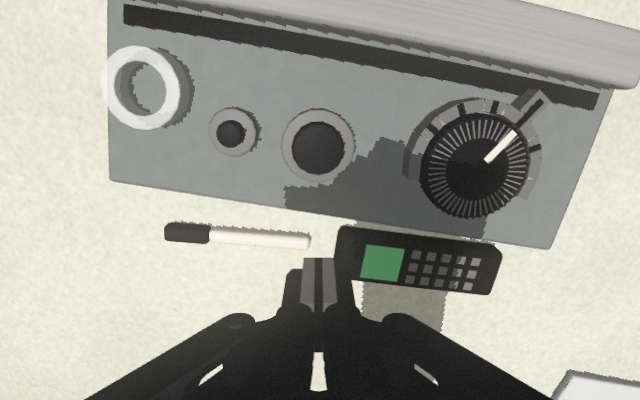

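The pointer (tip (513,133)) lies along the long mark (535,112). The start button (316,148) is back up, and the tape roll, phone and marker are undisturbed. The fingers are clear, so I'm handing in.

```bash
python3 -c "
from bench import ctrl
print(ctrl.finish_job())"
```

```text
the job is handed in; nothing more can be done
None
```

The dial is set to the long mark and the sealer's start button has been pressed and is back up. I handed the job in at about 7.6 s of robot time.

- **Dial:** It started two clicks short. I dragged it clockwise through a 62° arc with shut fingertips on its top, at about 16 N (briefly 25 N before the turn, over the suggested 20 N). In the last wrist picture the pointer reads -22.3° and the long mark -20.9°, which agrees within measuring error.
- **Start button:** I pressed it until it met the stop, with the fingertip at 71 mm and 18 N, then lifted off. It looks fully up in the last picture; I could only judge that by eye, as I had no reading of its travel.
- **Other things:** The small button was not touched. The tape roll, phone and marker look undisturbed in the last wrist picture. The top-camera positions for the phone and marker differed from the first ones by up to about 20 mm and 5 mm. I put that down to that camera's coarse view, since the fingers never came near either.
- **Not re-checked:** I did not look at the tray, pen cup or tin again. The arm passed about 0.23 m above the counter on its way in and stayed near the sealer after that.

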